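# Draw out the telescoping lint brush and hold it ready

### The arm

A 6-joint arm with a two-finger parallel gripper is mounted at the origin on the work surface. World frame = base frame: x ahead of the robot, y to its left, z up, the work surface at z = 0. Lengths are in mm, angles in rad, forces in N, time in s.
With the tool pointing down it reaches from about 350 to 875 mm from the base axis. Payload 4.2 kg.
Tool frame: the origin (TCP) lies between the finger pads; the fingertips stand 25 mm ahead of it and the grasp point (between the pads) lies 6 mm ahead of it; z points along the fingers, y is the line along which they close (so a half turn about z gives the same grasp; the last joint's range is limited). The gripper opens to 85 mm and grips with 20 to 120 N. Pads are 22 mm wide; open, the fingers measure 114 mm over their backs; the gripper's body (76 mm by 85 mm) begins 54 mm behind the grasp point. The pads swing forward as they close: fully open they stand 13 mm farther back than shut.
Start: joints at [-1.074, 0.385, 0.008, 0, -1.194, -0.259], TCP at [147.246, -607.386, 256.312] pointing down, gripper open.
Joint ranges: [-3.14, 3.14], [-1.21, 2.06], [-1.07, 1.41], [-3.16, 2.05], [-2.99, -0.16], [-3.1, 3.1]. Speed limits (rad/s): [2.79, 2.79, 3.14, 3.14, 3.14, 3.14].

### API

Orientations are given as a unit quaternion [x, y, z, w].
In Python, from bench import arm gives the robot as it stands.
- The arm moves only by the shell command python3 -m pendant 'ROWS'. ROWS is JSON, a list of rows, each a list of 7 numbers: the shift along the tool's x, y, z in m, then the turn, a rotation vector about the tool's x, y, z in degrees, then the finger opening in m, from 0 to 0.0854. In form: [[x, y, z, wx, wy, wz, fingers], ...]. A call has 1 to 12 rows; each row shifts and turns the commanded pose from where the row before left it, along the tool's axes as they then stand; what a row does not reach is not made up. A row lasts 1/10 s, in which the tool goes at most 50 mm and 8.59 degrees, less where a joint would pass 70% of its speed; a pose out of reach is approached as far as the arm can. A call is refused whole if a number of a shift passes 0.05 or a number of a turn 8.59, either way. A call with a gripper value outside its range is refused whole. The fingers move at their own pace and stop on an object; the grip force is fixed at half the most. Time passes only in rows, so rows that do not move let the fingers close. It gives the time, the measured TCP pose, the force, the opening and the grip force at its end, in the units of the state.
- arm.read_state(): the state, without advancing time (a new reading comes with each control period).
- arm.get_image(name): name is "scene" or "top"; returns a dict with "image" (400x640x3 uint8, red, green, blue), "fx", "fy", "cx", "cy" (pixels), "xyz" and "rotation" of the camera in the world. Camera axes: x right, y down, z forward; pixel columns grow to the right and rows downward; lengths in mm; the calibration is good to about 2 mm. A picture is of the moment at which its call begins. There is no depth.
- arm.job_done(): hands the job in; it is judged then, once.
The state is a dict: "clock": time; "joints": joint angles; "joint_vel": joint speeds; "joint_efforts": joint torques, N m; "position": TCP position; "ee_rot": TCP orientation; "contact_force": force on the tool from outside, world axes, zero at the start; "wrist_torque": the same for the moment, N m; "gripper_width": finger opening in mm; "grasp_force": force on a finger pad.
Only numpy, scipy, OpenCV 4.12 (cv2) and the standard library are available. Lean on these libraries where they do the work, as an engineer would, in place of code of your own. Each camera call takes 0.05 s, during which the arm holds its last target. There are 200 camera calls.

### The job

Get the telescoping lint brush ready for cleaning behind the dryers: with its head held by the rack, squeeze in the button on its handle, draw the handle out past the first stop to the second stop, and let go of the button so that it springs out and locks. Then take the brush by handle or tube, clear of the button, lift it out of the rack and finish while holding it still and about level, 10 cm or so above where it lay. Leave the plain one-piece brush and everything else on the counter where it is.

Things in the scene. Friction and masses are not known exactly. Their poses are not given: they have to be found in the camera images.
- brush: telescoping brush: its flat-sided handle, 30 mm wide, 28 high, 250 long, black collar at the front, lying level in a lane of the rack. Origin on the handle's axis beside the button, 75 mm above the table at the start; y axis along the handle to its tail (collar end y = -70 mm, tail +180), x level, out through the button, z up. Handle 0.14 kg, tube and head 0.10 kg
- telescope (a joint): how far the handle is drawn off its inner tube, m: 0 shut, first stop 0.060, second stop 0.120 (the travel ends at 0.1215, where the button can spring out). Locked at a stop it has up to 2 mm of play. Drawing takes about 3 N (slowly) with the button held in; without the button it does not move
- button (a joint): how far the button is pressed in, m: 0 out (locked), 0.0055 fully in; spring 4 N to start, 8.5 N fully in. The tube is free from about 0.0045 on. Let go between two stops it stays in at about 0.0045 and springs out by itself at the next stop it comes to
- button_face (a point): middle of the button's outer face: a pad 18 mm long along the handle and 12 mm high that stands 6 mm proud of one side of the handle. Two fingers squeezing the handle from above across its sides at this place press it in
- brush_head (a point): middle of the brush head: 150 mm long, 38 wide, 34 high (bristles to 20 mm below the axis), on the end of a 16 mm square metal tube; 171 mm from the brush origin along its -y at the start, 291 mm at the second stop. 26 mm of tube shows between head and collar at the start
- handle_tail (a point): free end of the handle, on its axis
- rack: sheet-metal rack fixed to the counter, two lanes (its x = -45 and +45 mm), a brush in each. Origin at table level under the middle upright, y axis along the lanes towards the handles. Base 170 x 420 x 6 mm; notched uprights 8 mm thick at y = -120 mm (under the heads, 68 mm high), 0 (84 high) and +250 (under the handles, 74 high). The button is at y = 90 at the start and 210 at the second stop
- rack_stop (a point): middle upright of the rack, point between the lanes at the height of the brush axes: its 20 mm notch takes the tube just in front of the head and the head cannot pass it, so the rack holds the head while the handle is pulled along the rack's +y. Notches are open above: the brushes lift straight up
- plain_brush: one-piece brush lying in the rack's other lane (same kind of head, 130 mm long): round handle 28 mm across and 205 mm long, no button, no collar and no metal tube. Origin on its axis at the same station along the rack as the telescoping brush's; leave it alone
- detergent: white detergent jug, 100 x 150 x 237 mm, standing beyond the rack; origin under its centre; leave it alone
- spray: trigger spray bottle, 68 mm across and 203 mm tall, beyond the rack; origin under its centre; leave it alone
- carton: cardboard carton of dryer sheets, 75 x 170 x 100 mm, beyond the rack; origin under its centre; leave it alone
- scoop: white measuring cup, 72 mm across and 60 mm tall, on the robot's side of the rack; origin under its centre; leave it alone
- peg_tray: white open tray of clothes pegs, 130 x 180 x 55 mm, on the robot's side of the rack; origin under its centre; leave it alone
- softener: white bottle, 68 mm across and 190 mm tall, left of the rack; origin under its centre; leave it alone

How it is judged (in metres and radians):
On the way, in this order (a step that is already met when the one before it is completed fails the run):
1. button held in and the handle drawn past the first stop, the head still in the rack (value of joint button above 0.003 m and value of joint telescope above 0.072 m and distance of brush_head from where it was at the start of the episode below 0.03 m), for 0.05 s.
2. locked at the second stop, button sprung out, the head still in the rack (value of joint telescope above 0.116 m and value of joint button below 0.0015 m and distance of brush_head from where it was at the start of the episode below 0.03 m), for 0.2 s.
At the end, for the whole second after the job is handed in: Brush drawn to its second stop (joint over 0.116 m), button out (under 1.5 mm), held in the fingers and touching neither rack nor other things, head and handle tail both over 0.13 m above the counter (55 mm higher than they lay), within 0.35 rad of level, under 0.03 m/s (value of joint telescope above 0.116 m and value of joint button below 0.0015 m and height (world z) of each of brush_head, handle_tail above 0.13 m and angle between brush's own y axis and vertical between 1.22 and 1.92 rad and contact force between the fingers and brush above 2 N and contact force between brush and rack below 0.1 N and contact force between brush and plain_brush below 0.1 N and contact force between brush and detergent below 0.1 N and contact force between brush and spray below 0.1 N and contact force between brush and carton below 0.1 N and contact force between brush and scoop below 0.1 N and contact force between brush and peg_tray below 0.1 N and contact force between brush and softener below 0.1 N and linear speed of brush below 0.03 m/s); the arm keeps its last pose, push and grip.
It fails at once if the plain brush shifted by more than 25 mm (distance of plain_brush from where it was at the start of the episode above 0.025 m).
It fails at once if another thing on the counter shifted by more than 25 mm (distance of any of detergent, spray, carton, scoop, peg_tray, softener from where it was at the start of the episode above 0.025 m).
It also fails if it takes over 38 s, if anything falls off the work surface, if the arm or the gripper's body presses on something with over 40 N, if the wrist force passes 120 N, or if a joint passes its speed limit or range.

## Working session

There is one attempt and no reset: what is moved stays moved. The work goes in short steps, Python scripts to look and compute and a shell command to move; the robot and the scene stay as the last step left them, time stands still between calls to the robot, and variables do not carry over. Pictures are saved under pics/ and viewed, at most 10 in all, crops included, and the job is handed in when it is done.

```bash
mkdir -p pics; python3 - <<'E'
from bench import arm
import cv2
for n in("top","scene"):
    d=arm.get_image(n); cv2.imwrite(f"pics/{n}0.png",d["image"][:,:,::-1])
    print(n,d["fx"],d["fy"],d["cx"],d["cy"],d["xyz"],d["rotation"])
s=arm.read_state();print(s)
E
```

```text
top 444.740365930421 444.740365930421 326.1485276736725 194.2883394037403 [ 343.32365841  112.82366368 1411.85967911] [-0.69484692  0.71537477 -0.04644457  0.05718039]
scene 382.3641349866623 382.3641349866623 315.5389464601862 198.5409156298269 [1004.71323472 -431.97866285 1168.85743519] [ 0.89590237  0.34182315 -0.09729349 -0.26655179]
{'clock': 0.1, 'joints': array([-1.07437967e+00,  3.85517978e-01,  6.77317996e-03, -4.16362431e-04,
       -1.19400455e+00, -2.58568496e-01]), 'joint_vel': array([ 0.00061341, -0.00123413,  0.0022131 ,  0.00157643,  0.00053376,
       -0.00016216]), 'joint_efforts': array([ 1.68128577e-04, -3.93320954e+01,  1.88929045e+01,  4.19793114e+00,
       -2.59049768e-03, -1.49494667e-06]), 'position': array([ 147.14574262, -606.95441011,  255.31474022]), 'ee_rot': array([-1.18567654e-01,  9.92945477e-01,  9.79081258e-04, -1.80055291e-04]), 'contact_force': array([-0.34882133, -0.37291181, -0.14712651]), 'wrist_torque': array([0.0319446 , 0.04516378, 0.01485149]), 'grasp_force': 0.0, 'gripper_width': 85.62383211952425}
```

View pics/top0.png

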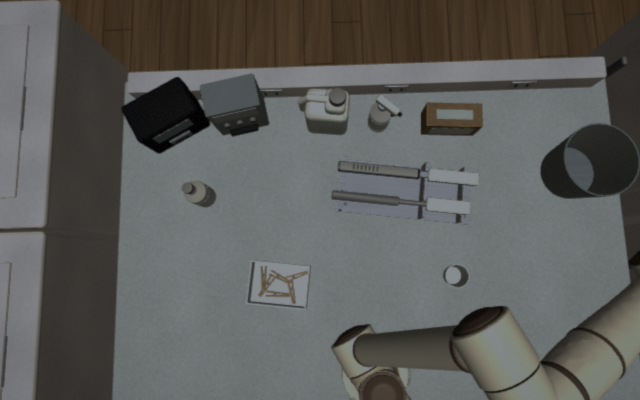

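View pics/scene0.png

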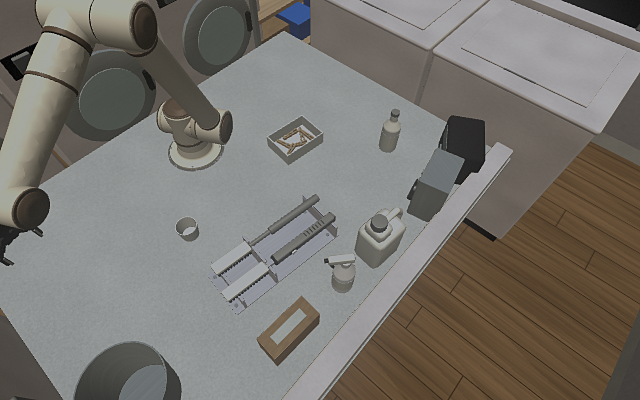

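The two brushes lie in the rack around top-view (335-480, 160-215). The far one (row ~170) looks like the telescoping one, with a dark collar near (417,173). I'll enlarge both views to check.

```bash
python3 - <<'E'
import cv2,numpy as np
a=cv2.imread("pics/top0.png")[145:230,325:485];b=cv2.imread("pics/scene0.png")[185:315,205:345]
a=cv2.resize(a,(800,425),interpolation=cv2.INTER_CUBIC)
b=cv2.resize(b,(640,594),interpolation=cv2.INTER_CUBIC)
cv2.imwrite("pics/a.png",np.clip(a*1.6,0,255));cv2.imwrite("pics/b.png",np.clip(b*1.3,0,255))
E
```

```text
[ WARN:0@0.042] global loadsave.cpp:1063 imwrite_ Unsupported depth image for selected encoder is fallbacked to CV_8U.
```

View pics/a.png

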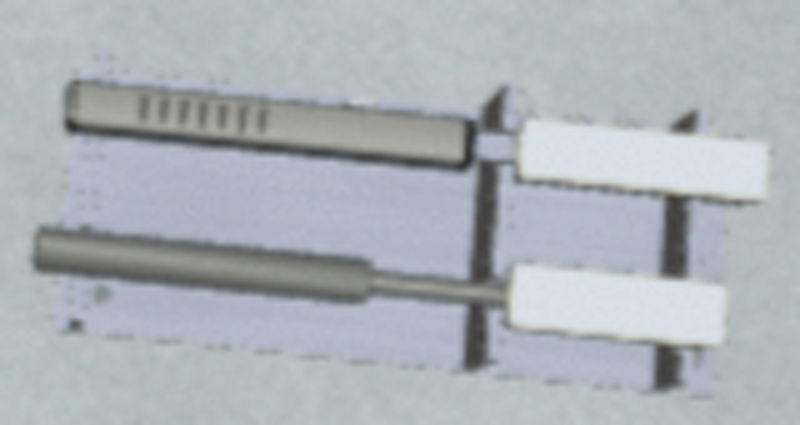

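View pics/b.png

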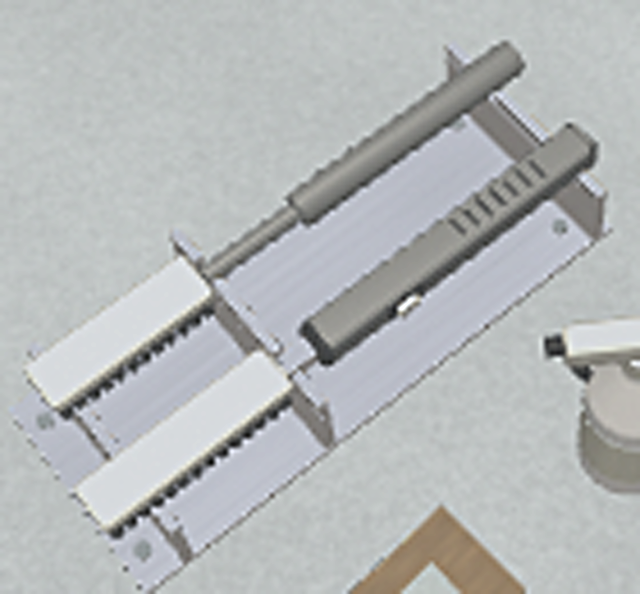

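The telescoping brush is the far one: square handle with black collar. The button is on its far side, at scene-crop (408,305). I'll fit the pose with both views.

```bash
cat > fit.py <<'E'
import numpy as np
from scipy.spatial.transform import Rotation as R
from scipy.optimize import least_squares
C=dict(top=(444.74,326.149,194.288,[343.324,112.824,1411.86],[-0.69484692,0.71537477,-0.04644457,0.05718039]),
 scene=(382.364,315.539,198.541,[1004.713,-431.979,1168.857],[0.89590237,0.34182315,-0.09729349,-0.26655179]))
def proj(n,P):
    f,cx,cy,t,q=C[n]; p=R.from_quat(q).inv().apply(np.atleast_2d(P)-t); return p[:,:2]/p[:,2:]*f+[cx,cy]
def pa(x,y): return (325+(x+.5)/5-.5,145+(y+.5)/5-.5)
def pb(x,y): return (205+(x+.5)/4.571-.5,185+(y+.5)/4.571-.5)
obs=[("top",(0,-246,14),pa(767,170)),("top",(0,-96,14),pa(519,148)),("top",(0,180,14),pa(70,106)),("top",(0,-70,14),pa(474,143)),
("scene",(21,0,0),pb(408,305)),("scene",(-19,-96,14),pb(184,257+0)) if 0 else ("scene",(19,-96,14),pb(292,378)),
("scene",(19,-246,14),pb(108,530)),("scene",(-19,-246,14),pb(78,492)),("scene",(-19,-96,14),pb(262,350))]
def W(v,L):
    x,y,a=v[:3]; c,s=np.cos(a),np.sin(a); return [x+c*L[0]-s*L[1],y+s*L[0]+c*L[1],75+L[2]]
def res(v): return np.concatenate([proj(n,W(v,L))[0]-p for n,L,p in obs])
r=least_squares(res,[450,100,0],loss="soft_l1")
if __name__=="__main__":
    print(r.x,np.degrees(r.x[2]));print(res(r.x).reshape(-1,2).round(2))
    for L in[(0,0,0),(21,0,0),(0,120,0),(0,180,0),(0,-171,0)]:print(L,np.round(W(r.x,L),1))
E
python3 fit.py
```

```text
[4.51682360e+02 9.47246873e+01 9.78643263e-02] 5.607212859522942
[[-57.18  33.89]
 [-57.54  44.67]
 [-59.7   64.8 ]
 [-57.2   46.77]
 [  5.78 -62.37]
 [ 13.05 -61.81]
 [ 23.41 -62.49]
 [ 20.95 -60.5 ]
 [ 10.77 -61.38]]
(0, 0, 0) [451.7  94.7  75. ]
(21, 0, 0) [472.6  96.8  75. ]
(0, 120, 0) [440.  214.2  75. ]
(0, 180, 0) [434.1 273.9  75. ]
(0, -171, 0) [468.4 -75.5  75. ]
```

```bash
sed -i 's/R.from_quat(q).inv()/R.from_quat(q)/' fit.py; python3 fit.py; sed 's/R.from_quat(q)/R.from_quat(q).inv()/' fit.py>/tmp/f2.py; python3 - <<'E'
import sys
sys.path.insert(0,'/tmp')
import fit,f2
for m in(fit,f2):
    print([m.proj(n,[[0,0,0],[400,0,0],[0,300,0]]).round() for n in("top","scene")])
from bench import arm
from scipy.spatial.transform import Rotation as R
for n in("top","scene"): print(R.from_quat(arm.get_image(n)["rotation"]).as_matrix().round(3))
E
```

```text
[ 497.92363566 -645.6155815   -56.48785665] -3236.5157797343354
[[  91.47  -50.73]
 [  98.81  -43.1 ]
 [ 107.4   -28.51]
 [ 100.35  -41.54]
 [ -12.55 -290.47]
 [  -5.86 -273.07]
 [  12.53 -258.81]
 [   9.32 -258.25]
 [  -9.83 -275.25]]
(0, 0, 0) [ 497.9 -645.6   75. ]
(21, 0, 0) [ 518.9 -644.3   75. ]
(0, 120, 0) [ 490.6 -525.8   75. ]
(0, 180, 0) [ 487.  -465.9   75. ]
(0, -171, 0) [ 508.3 -816.3   75. ]
[array([[299., 295.],
       [296., 170.],
       [203., 301.]]), array([[ 268., -536.],
       [ 422., -396.],
       [ 366., -870.]])]
[array([[375., 374.],
       [369., 241.],
       [276., 376.]]), array([[196., 149.],
       [267., 206.],
       [252., 109.]])]
[[-0.028 -0.989  0.146]
 [-0.999  0.03   0.013]
 [-0.017 -0.146 -0.989]]
[[ 0.747  0.561 -0.357]
 [ 0.664 -0.624  0.411]
 [ 0.008 -0.544 -0.839]]
```

```bash
sed -i 's/R.from_quat(q)/R.from_quat(q).inv()/; s/\[450,100,0\],loss="soft_l1"/[620,0,0],x_scale=[100,100,.3]/' fit.py; python3 fit.py
```

```text
[ 6.02300890e+02 -8.50934261e+01 -1.18512193e-01] -6.7902485032179865
[[ 0.7  -0.15]
 [ 0.25 -0.03]
 [-1.17  0.57]
 [ 0.6   0.23]
 [ 0.88  0.4 ]
 [ 1.12  1.29]
 [-0.13  0.57]
 [-1.05 -0.79]
 [ 0.01 -1.37]]
(0, 0, 0) [602.3 -85.1  75. ]
(21, 0, 0) [623.2 -87.6  75. ]
(0, 120, 0) [616.5  34.1  75. ]
(0, 180, 0) [623.6  93.6  75. ]
(0, -171, 0) [ 582.1 -254.9   75. ]
```

The fit is good to 1-3 mm. The tool needs to turn -69.6° about its z, then move about (-572, -390) mm in its x and y.

```bash
python3 -m pendant '[[0,0,0,0,0,-7.73,0.085],[0,0,0,0,0,-7.73,0.085],[0,0,0,0,0,-7.73,0.085],[0,0,0,0,0,-7.73,0.085],[0,0,0,0,0,-7.73,0.085],[0,0,0,0,0,-7.73,0.085],[0,0,0,0,0,-7.73,0.085],[0,0,0,0,0,-7.73,0.085],[0,0,0,0,0,-7.73,0.085]]'; python3 -m pendant '[[-0.035,-0.024,0,0,0,0,0.085],[-0.035,-0.024,0,0,0,0,0.085],[-0.035,-0.024,0,0,0,0,0.085],[-0.035,-0.024,0,0,0,0,0.085],[-0.035,-0.024,0,0,0,0,0.085],[-0.035,-0.024,0,0,0,0,0.085],[-0.035,-0.024,0,0,0,0,0.085],[-0.035,-0.024,0,0,0,0,0.085]]'; python3 -m pendant '[[-0.035,-0.024,0,0,0,0,0.085],[-0.035,-0.024,0,0,0,0,0.085],[-0.035,-0.024,0,0,0,0,0.085],[-0.035,-0.024,0,0,0,0,0.085],[-0.035,-0.024,0,0,0,0,0.085],[-0.035,-0.024,0,0,0,0,0.085],[-0.035,-0.024,0,0,0,0,0.085],[0,0,0,0,0,0,0.085],[0,0,0,0,0,0,0.085],[0,0,0,0,0,0,0.085]]'
cat > tgt.py <<'E'
import sys,numpy as np
from bench import arm
from scipy.spatial.transform import Rotation as R
s=arm.read_state();r=R.from_quat(s["ee_rot"]);M=r.as_matrix()
t=np.array(list(map(float,sys.argv[1:4])))
print("tool shift",r.inv().apply(t-s["position"]).round(1),"y angle",np.degrees(np.arctan2(M[1,1],M[0,1])).round(2),"z",M[:,2].round(3),"F",s["contact_force"].round(1),s["joints"].round(2),s["clock"])
E
python3 tgt.py 602.3 -85.1 81
```

```text
clock: 1.1
position: [147.2, -607.2, 256.0]
ee_rot: [-0.666, 0.746, 0.0, 0.0]
contact_force: [0.0, -0.4, 0.3]
gripper_width: 85.2
grasp_force: 0.0
clock: 1.9
position: [371.9, -350.6, 256.3]
ee_rot: [-0.664, 0.748, -0.0, 0.0]
contact_force: [1.1, 0.0, -1.1]
gripper_width: 84.9
grasp_force: 0.0
clock: 2.9
position: [566.3, -129.1, 256.1]
ee_rot: [-0.664, 0.748, 0.0, -0.0]
contact_force: [-0.5, -0.0, -0.2]
gripper_width: 85.1
grasp_force: 0.0
tool shift [-48.  -30.6 175.1] y angle 173.17 z [-0.001  0.    -1.   ] F [-0.5 -0.  -0.2] [ 0.05  0.31 -0.1  -0.   -1.16 -0.17] 2.9
```

```bash
python3 -m pendant '[[-0.024,-0.0153,0,0,0,0,0.085],[-0.024,-0.0153,0,0,0,0,0.085],[0,0,0.03,0,0,0,0.085],[0,0,0.03,0,0,0,0.085],[0,0,0.03,0,0,0,0.085],[0,0,0.03,0,0,0,0.085],[0,0,0,0,0,0,0.085],[0,0,0,0,0,0,0.085]]'; python3 tgt.py 602.3 -85.1 81
python3 - <<'E'
from bench import arm
import cv2,numpy as np
a=arm.get_image("top")["image"][140:220,330:450,::-1]; b=arm.get_image("scene")["image"][175:275,230:350,::-1]
a=cv2.resize(a,(600,400),interpolation=3);b=cv2.resize(b,(600,500),interpolation=3)
cv2.imwrite("pics/c.png",cv2.convertScaleAbs(b,alpha=1.4))
E
```

```text
clock: 3.7
position: [602.9, -85.8, 137.0]
ee_rot: [-0.664, 0.748, -0.0, -0.0]
contact_force: [0.6, 0.4, 0.5]
gripper_width: 85.0
grasp_force: 0.0
tool shift [-0.6  0.7 56. ] y angle 173.15 z [ 0.    -0.001 -1.   ] F [0.6 0.4 0.5] [ 0.12  0.46 -0.19  0.   -0.92 -0.24] 3.7
```

View pics/c.png

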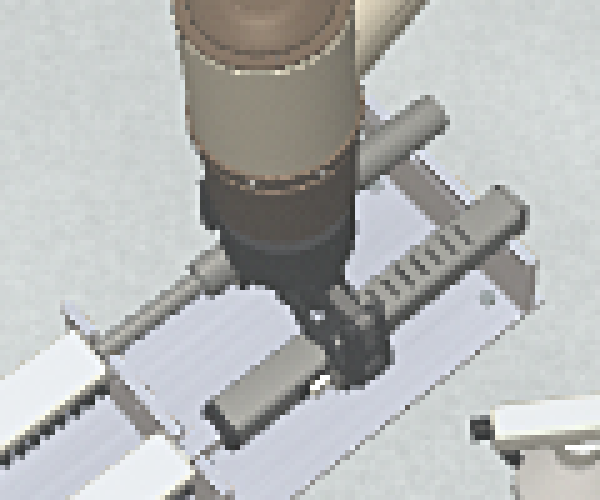

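The open finger hides part of the button at about (320,385). Its tip is at about (355,378), so full-image (301,250.6). I'll compare that with the projected position.

```bash
python3 - <<'E'
from fit import *
for z in(112,118,125): print(z,proj("scene",[W(r.x,(50,0,z-75))]).round(1))
print("button",proj("scene",[W(r.x,(21,0,0))]),pb(408,305))
E
```

```text
112 [[300.5 253.1]]
118 [[300.4 252.2]]
125 [[300.3 251.2]]
button [[294.74538194 251.73831306]] (293.86775322686503, 251.3343907241304)
```

Consistent, so I'll descend and squeeze.

```bash
python3 -m pendant '[[0,0,0.028,0,0,0,0.085],[0.001,0,0.028,0,0,0,0.085],[0,0,0,0,0,0,0.085],[0,0,0,0,0,0,0.045],[0,0,0,0,0,0,0.045],[0,0,0,0,0,0,0.045],[0,0,0,0,0,0,0.045]]';python3 -m pendant '[[0,0,0,0,0,0,0.02],[0,0,0,0,0,0,0.02],[0,0,0,0,0,0,0.02],[0,0,0,0,0,0,0.02],[0,0,0,0,0,0,0.02]]'; python3 tgt.py 602.3 -85.1 81
```

```text
clock: 4.5
position: [603.6, -85.6, 81.7]
ee_rot: [-0.664, 0.748, -0.001, 0.001]
contact_force: [0.6, -1.0, -1.1]
gripper_width: 45.1
grasp_force: 0.0
clock: 5.0
position: [603.4, -85.7, 82.1]
ee_rot: [-0.664, 0.748, -0.001, 0.001]
contact_force: [-1.7, 0.9, 7.5]
gripper_width: 29.1
grasp_force: 60.2
tool shift [-0.5  1.2  1.1] y angle 173.19 z [ 0.002 -0.    -1.   ] F [-1.7  0.9  7.5] [ 0.12  0.53 -0.24  0.   -0.8  -0.24] 5.0
```

Opening is 29 mm at 60 N, so the button is in. I'll draw along tool -x.

```bash
python3 -m pendant '[[-0.004,0,0,0,0,0,0.02],[-0.006,0,0,0,0,0,0.02],[-0.006,0,0,0,0,0,0.02],[-0.006,0,0,0,0,0,0.02],[-0.006,0,0,0,0,0,0.02],[-0.006,0,0,0,0,0,0.02]]'; python3 tgt.py 603.4 -85.7 82
```

```text
clock: 5.6
position: [607.6, -53.4, 82.1]
ee_rot: [-0.664, 0.748, -0.001, -0.0]
contact_force: [-0.3, -6.0, 6.2]
gripper_width: 29.6
grasp_force: 59.6
tool shift [32.6  0.4  0.2] y angle 173.21 z [ 0.002 -0.002 -1.   ] F [-0.3 -6.   6.2] [ 0.18  0.53 -0.24  0.   -0.8  -0.3 ] 5.6
```

```bash
python3 -m pendant '[[-0.008,0,0,0,0,0,0.02],[-0.008,0,0,0,0,0,0.02],[-0.008,0,0,0,0,0,0.02],[-0.008,0,0,0,0,0,0.02],[-0.008,0,0,0,0,0,0.02],[-0.008,0,0,0,0,0,0.02],[-0.008,0,0,0,0,0,0.02],[-0.008,0,0,0,0,0,0.02],[-0.008,0,0,0,0,0,0.02],[-0.008,0,0,0,0,0,0.02],[0,0,0,0,0,0,0.02]]'; python3 tgt.py 603.4 -85.7 82
python3 -m pendant '[[-0.003,0,0,0,0,0,0.02],[-0.003,0,0,0,0,0,0.02],[0,0,0,0,0,0,0.02]]'; python3 tgt.py 603.4 -85.7 82;python3 -m pendant '[[-0.002,0,0,0,0,0,0.02],[0,0,0,0,0,0,0.02]]'; python3 tgt.py 603.4 -85.7 82
```

```text
clock: 6.7
position: [617.4, 27.0, 82.2]
ee_rot: [-0.664, 0.747, -0.001, 0.0]
contact_force: [-0.4, -2.6, 5.2]
gripper_width: 29.5
grasp_force: 59.6
tool shift [113.6   0.7   0.3] y angle 173.26 z [ 0.002 -0.001 -1.   ] F [-0.4 -2.6  5.2] [ 0.31  0.54 -0.22  0.   -0.81 -0.43] 6.7
clock: 7.0
position: [618.0, 32.2, 82.2]
ee_rot: [-0.664, 0.747, -0.001, 0.0]
contact_force: [0.2, -5.1, 6.3]
gripper_width: 29.4
grasp_force: 59.6
tool shift [118.8   0.6   0.4] y angle 173.25 z [ 0.002 -0.002 -1.   ] F [ 0.2 -5.1  6.3] [ 0.31  0.54 -0.22  0.   -0.81 -0.43] 7.0
clock: 7.2
position: [618.2, 34.0, 82.2]
ee_rot: [-0.664, 0.748, -0.001, 0.0]
contact_force: [0.1, -4.9, 5.7]
gripper_width: 29.3
grasp_force: 59.5
tool shift [120.6   0.6   0.4] y angle 173.25 z [ 0.002 -0.002 -1.   ] F [ 0.1 -4.9  5.7] [ 0.32  0.54 -0.22  0.   -0.81 -0.44] 7.2
```

Not at the end yet, as the force is still about 5 N. I'll go on in small steps until it rises.

```bash
python3 -m pendant '[[-0.0015,0,0,0,0,0,0.02],[0,0,0,0,0,0,0.02]]'; python3 tgt.py 603.4 -85.7 82;python3 -m pendant '[[-0.0015,0,0,0,0,0,0.02],[0,0,0,0,0,0,0.02]]'; python3 tgt.py 603.4 -85.7 82;python3 -m pendant '[[-0.001,0,0,0,0,0,0.02],[0,0,0,0,0,0,0.02]]'; python3 tgt.py 603.4 -85.7 82
```

```text
clock: 7.4
position: [618.3, 35.4, 82.2]
ee_rot: [-0.664, 0.748, -0.001, -0.0]
contact_force: [-0.8, -5.9, 6.2]
gripper_width: 29.2
grasp_force: 59.5
tool shift [122.    0.6   0.4] y angle 173.25 z [ 0.002 -0.002 -1.   ] F [-0.8 -5.9  6.2] [ 0.32  0.54 -0.22  0.   -0.81 -0.44] 7.4
clock: 7.6
position: [618.5, 36.8, 82.2]
ee_rot: [-0.664, 0.748, -0.001, -0.0]
contact_force: [0.0, -6.6, 6.0]
gripper_width: 29.6
grasp_force: 59.5
tool shift [123.4   0.6   0.4] y angle 173.25 z [ 0.002 -0.002 -1.   ] F [ 0.  -6.6  6. ] [ 0.32  0.54 -0.22  0.   -0.81 -0.44] 7.6
clock: 7.8
position: [618.5, 37.1, 82.2]
ee_rot: [-0.664, 0.748, -0.002, -0.001]
contact_force: [0.5, -8.6, 5.2]
gripper_width: 29.3
grasp_force: 59.5
tool shift [123.7   0.6   0.5] y angle 173.24 z [ 0.001 -0.003 -1.   ] F [ 0.5 -8.6  5.2] [ 0.32  0.54 -0.22  0.   -0.81 -0.44] 7.8
```

```bash
python3 -m pendant '[[-0.0015,0,0,0,0,0,0.02],[0,0,0,0,0,0,0.02]]'; python3 tgt.py 603.4 -85.7 82
```

```text
clock: 8.0
position: [618.5, 37.2, 82.2]
ee_rot: [-0.664, 0.748, -0.002, -0.001]
contact_force: [1.5, -13.1, 5.8]
gripper_width: 29.2
grasp_force: 59.4
tool shift [123.8   0.6   0.7] y angle 173.23 z [ 0.    -0.005 -1.   ] F [  1.5 -13.1   5.8] [ 0.32  0.54 -0.22  0.01 -0.81 -0.45] 8.0
```

This is the end of travel: 13 N with no motion. I'll release, rise and look.

```bash
python3 -m pendant '[[0,0,0,0,0,0,0.07],[0,0,0,0,0,0,0.07],[0,0,0,0,0,0,0.07],[0,0,0,0,0,0,0.07],[0,0,-0.03,0,0,0,0.07],[0,0,-0.04,0,0,0,0.07],[-0.03,0,-0.04,0,0,0,0.07],[-0.05,0,0,0,0,0,0.07],[-0.05,0,0,0,0,0,0.07],[0,0,0,0,0,0,0.07]]'
python3 - <<'E'
from bench import arm
import cv2,numpy as np
a=arm.get_image("top")["image"][145:225,325:485,::-1]; b=arm.get_image("scene")["image"][175:315,205:365,::-1]
a=cv2.resize(a,(640,320),interpolation=3)[:,:640];b=cv2.resize(b,(640,560),interpolation=3)
cv2.imwrite("pics/d.png",cv2.convertScaleAbs(b,alpha=1.3));cv2.imwrite("pics/e.png",cv2.convertScaleAbs(a,alpha=1.6))
E
```

```text
clock: 9.0
position: [633.7, 175.8, 190.3]
ee_rot: [-0.666, 0.746, 0.0, 0.001]
contact_force: [-0.6, -1.7, 0.1]
gripper_width: 70.0
grasp_force: 0.0
```

View pics/d.png

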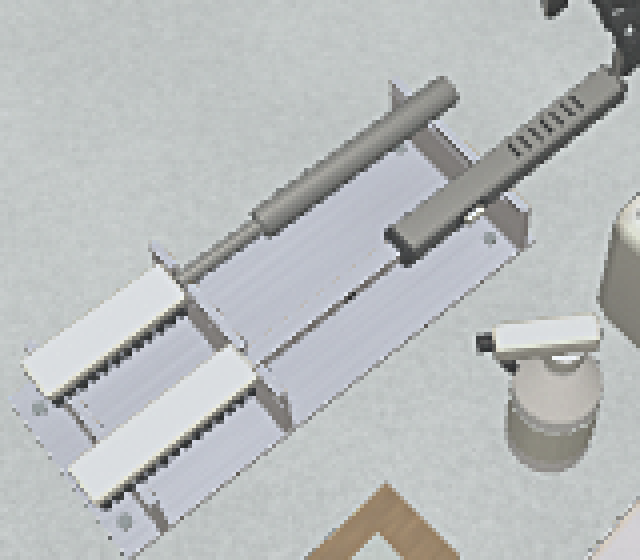

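View pics/e.png

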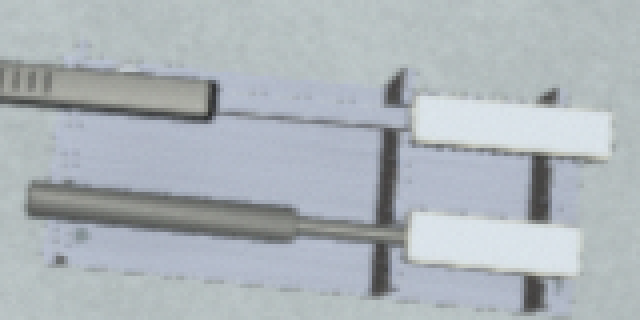

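The handle is out and its button stands proud at scene-crop (475,212). The head is still against the middle upright. I'll grasp the handle about 42 mm ahead of the button, near the centre of mass.

```bash
python3 -m pendant '[[0.045,0,0,0,0,0,0.07],[0.045,0,0,0,0,0,0.07],[0.045,0,0,0,0,0,0.07],[0.045,0,0,0,0,0,0.07],[0,0,0,0,0,0,0.07],[0,0,0,0,0,0,0.07],[0,0,0,0,0,0,0.07]]'; python3 tgt.py 612.5 -4.2 82
```

```text
clock: 9.8
position: [612.0, -8.9, 190.3]
ee_rot: [-0.664, 0.748, 0.0, 0.0]
contact_force: [-1.0, -0.3, -0.1]
gripper_width: 69.7
grasp_force: 0.0
tool shift [ -4.7   0.  108.3] y angle 173.17 z [-0.  0. -1.] F [-1.  -0.3 -0.1] [ 0.25  0.41 -0.12 -0.   -1.04 -0.37] 9.8
```

```bash
python3 -m pendant '[[-0.004,0,0.03,0,0,0,0.07],[0,0,0.03,0,0,0,0.07],[0,0,0.03,0,0,0,0.07],[0,0,0.018,0,0,0,0.07],[0,0,0,0,0,0,0.07],[0,0,0,0,0,0,0.02],[0,0,0,0,0,0,0.02],[0,0,0,0,0,0,0.02],[0,0,0,0,0,0,0.02],[0,0,0,0,0,0,0.02],[0,0,0,0,0,0,0.02]]'; python3 tgt.py 612.5 -4.2 82
```

```text
clock: 10.9
position: [613.5, -4.4, 84.1]
ee_rot: [-0.664, 0.748, -0.001, 0.001]
contact_force: [-0.9, 1.6, 6.0]
gripper_width: 29.5
grasp_force: 60.2
tool shift [-0.1  1.   2.1] y angle 173.23 z [ 0.003  0.001 -1.   ] F [-0.9  1.6  6. ] [ 0.26  0.53 -0.23  0.   -0.81 -0.37] 10.9
```

Gripped; I'll lift straight up by 105 mm, slowly.

```bash
python3 -m pendant '[[0,0,-0.008,0,0,0,0.02],[0,0,-0.01,0,0,0,0.02],[0,0,-0.01,0,0,0,0.02],[0,0,-0.01,0,0,0,0.02],[0,0,-0.01,0,0,0,0.02],[0,0,-0.01,0,0,0,0.02],[0,0,-0.01,0,0,0,0.02],[0,0,-0.01,0,0,0,0.02],[0,0,-0.01,0,0,0,0.02],[0,0,-0.01,0,0,0,0.02],[0,0,-0.008,0,0,0,0.02]]';python3 -m pendant '[[0,0,0,0,0,0,0.02],[0,0,0,0,0,0,0.02],[0,0,0,0,0,0,0.02],[0,0,0,0,0,0,0.02],[0,0,0,0,0,0,0.02]]'; python3 tgt.py 612.5 -4.2 82
python3 - <<'E'
from bench import arm
import cv2
b=arm.get_image("scene")["image"][130:310,170:400,::-1]
cv2.imwrite("pics/f.png",cv2.convertScaleAbs(cv2.resize(b,(736,576),interpolation=3),alpha=1.3))
E
```

```text
clock: 12.0
position: [612.7, -4.7, 189.4]
ee_rot: [-0.664, 0.748, -0.0, 0.0]
contact_force: [0.7, -0.8, -1.9]
gripper_width: 28.9
grasp_force: 59.9
clock: 12.5
position: [612.4, -4.8, 187.8]
ee_rot: [-0.664, 0.748, 0.0, -0.0]
contact_force: [0.4, -1.1, -1.5]
gripper_width: 29.5
grasp_force: 59.9
tool shift [ -0.6  -0.2 105.8] y angle 173.2 z [-0.001 -0.    -1.   ] F [ 0.4 -1.1 -1.5] [ 0.26  0.42 -0.12 -0.   -1.03 -0.37] 12.5
```

View pics/f.png

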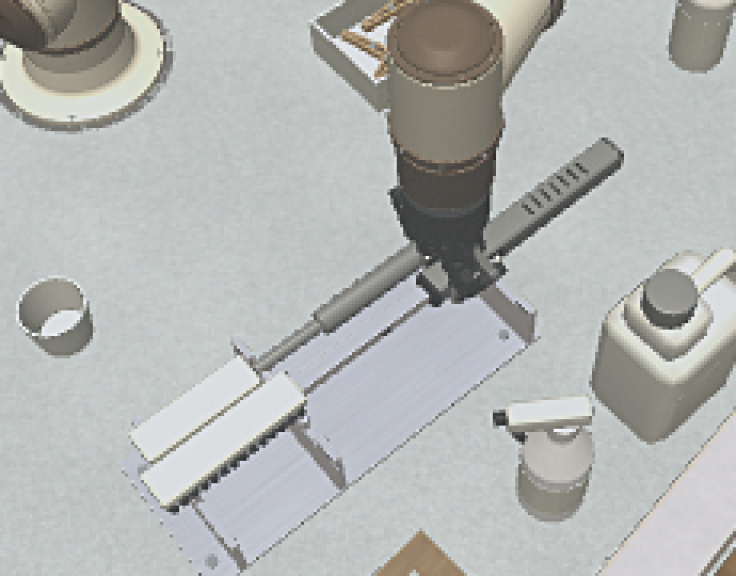

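The brush is out of the rack and close to level. A quick numeric check of the head height uses its corners at crop (305,393) and (172,503), and the tail at (622,152).

```bash
python3 - <<'E'
from fit import *
v=[616.9,37.5,r.x[2]]
for dz in(60,80,95,105,115):
    print(dz,*[proj("scene",[W(v,(x,y,14+dz))])[0].round(1) for x,y in((19,-216),(19,-366),(15,180))])
print([(170+a/3.2,130+b/3.2) for a,b in((305,393),(172,503),(622,152))])
E
```

```text
60 [268.6 259.7] [225.1 293.3] [364.2 184.5]
80 [268.  256.8] [223.7 290.8] [364.9 180.9]
95 [267.4 254.6] [222.6 288.9] [365.4 178.2]
105 [267.1 253.1] [221.9 287.6] [365.8 176.3]
115 [266.7 251.5] [221.1 286.2] [366.2 174.4]
[(265.3125, 252.8125), (223.75, 287.1875), (364.375, 177.5)]
```

The head and tail are both raised by about 100-105 mm, so the brush is level. I'm handing in.

```bash
python3 -c "
from bench import arm
print(arm.job_done())"
```

```text
the job is handed in; nothing more can be done
None
```

The brush was drawn to its second stop with the button sprung out, and handed in held still and about level, roughly 10 cm above where it lay; no verdict came back.

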